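# Unload an injector from the bench tester

### The arm

A 6-joint arm with a two-finger parallel gripper is mounted at the origin on a cart in front of the work surface, level with it; the furniture and walls round the work are solid. World frame = base frame: x ahead of the robot, y to its left, z up, the work surface at z = 0. Lengths are in m, angles in rad, forces in N, time in s.
With the tool pointing down it reaches from about 0.275 to 0.75 m from the base axis. Payload 10.2 kg.
Tool frame: the origin (TCP) lies at the very end of the fingers, on their centre line; the grasp point (between the pads) lies 19 mm behind it; z points along the fingers, y is the direction in which the jaws open and shut (so a half turn about z gives the same grasp; the last joint's range is limited). The gripper opens to 85 mm and grips with 20 to 120 N. Pads are 22 mm wide; open, the fingers measure 114 mm over their backs; the gripper's body (76 mm by 85 mm) begins 54 mm behind the grasp point. The pads swing forward as they close: fully open they stand 13 mm farther back than shut.
Start: joints at [-1.423, 0.313, 1.498, -0, 1.331, -0.223], TCP at [0.19, -0.489, 0.231] pointing down, gripper open.
Joint ranges: [-2.94, 2.94], [-0.97, 2.17], [0.19, 2.56], [-1.23, 4.37], [0.02, 3.11], [-2.88, 2.88]. Speed limits (rad/s): [2.39, 2.39, 3.01, 3.14, 3.14, 3.14].

### API

Orientations are given as [roll, pitch, yaw] about the fixed x, y, z axes, in that order (R = Rz(yaw) Ry(pitch) Rx(roll)).
In Python, from plant import get_state, read_camera, get_calibration, finish_job, search_frame, regions_of gives the robot as it stands.
- The arm moves only by the shell command python3 -m creep 'ROWS' [FORCE]. ROWS is JSON, a list that holds one entry, the list of rows, each a list of 7 numbers: the shift along the tool's x, y, z in mm, then the turn, a rotation vector about the tool's x, y, z in rad, then the opening, from 0 (shut) to 1 (fully open). In form: [[[tx, ty, tz, ax, ay, az, gripper], ...]]. A call has 1 to 12 rows; each row shifts and turns the pose as measured when the row begins, along the tool's axes as they then stand; what a row does not reach is not made up. A row lasts 1/8 s, in which the tool goes at most 62.5 mm and 10.7 degrees, less where a joint would pass 70% of its speed; a pose out of reach is approached as far as the arm can. A call is refused whole if a number of a shift passes 62.5 or a number of a turn 0.188, either way. A call with a gripper value outside its range is refused whole. The fingers move at their own pace and stop on an object; FORCE is the grip in N (left out, the last holds). Time passes only in rows, so rows that do not move let the fingers close. It gives the time, the measured TCP pose, the force and the opening at its end, in the units of the state.
- get_state(): the state, without advancing time (a new reading comes with each control period).
- read_camera(name): name is "scene" or "top"; returns the picture (420x560x3 uint8, red, green, blue); there is no depth.
- get_calibration(name): a dict with "K" (3x3 intrinsics, pixels), "xyz" and "attitude" of the camera in the world. Camera axes: x right, y up, looking along -z (the intrinsics and any distortion apply to the point x, -y, -z); pixel columns grow to the right and rows downward; lengths in m; the calibration is good to about 2 mm. A picture is of the moment at which its call begins. get_calibration takes no time and is no camera call.
- finish_job(): hands the job in, once; it reports no verdict.
Trained networks look in the newest picture that a camera, given by its name, has taken for a name from the list of things; names that differ only in an ending like _2 or _b are one class to them, and where a whole thing is asked for, a point or a joint stands for the part that bears it (a point fixed in the world has none). Each returns a list of dicts, best first, with "p" (0 to 1); they miss things now and then, are a little off and sometimes report something else, mostly with a low value. They report only what shows in the picture. A call takes as long as a camera call. They do not tell look-alikes from the thing itself.
- search_frame(camera, thing): "rect" ([left, top, width, height] in pixels, round what is visible of it).
- regions_of(camera, thing): "pixels" (420x560 bool, what is visible of it) and "rect" ([left, top, width, height] in pixels, round what is visible of it).
The state is a dict: "t": time; "joint_pos": joint angles; "qd": joint speeds; "tau": joint torques, N m; "ee_pos": TCP position; "tool_rot": TCP orientation; "contact_force": force on the tool from outside, world axes, zero at the start; "moment": the same for the moment, N m; "width": opening from 0.0 (shut) to 1.0 (fully open).
Only numpy, scipy, OpenCV 4.12 (cv2) and the standard library are available. Lean on these libraries where they do the work, as an engineer would, in place of code of your own. Each camera call takes 0.05 s, during which the arm holds its last target.

### The job

Unload the tester: push its red mushroom stop right down, then twist the red head clockwise (seen from above) to its end stop, about a sixth of a turn, to reset it for the next job. Then grip the injector round the middle, lift it straight up at least 10 cm out of its cradle and finish while holding it there, level and still above the cradle; do not put it down or let go. Leave the two nozzles, the nut and the tape that lie beside the tester alone.

Things in the scene. Friction and masses are not known exactly. Their poses are not given: they have to be found in the camera images.
- tester: fixed bench tester: grey base plate 200 x 330 mm (its x, y), top at z = 12 mm, aluminium cradle on its +y side, blue control box on its -y side (130 x 100 mm, centre at x = 0, y = -95 mm, top at z = 61 mm). Origin at the centre of the underside, on the bench; z up. Its place and yaw vary.
- cradle (a point): point where the injector's centre lies when seated (to 6 mm along x), at x = 0, y = 85, z = 67.5 mm in the tester's frame, same axes. The cradle is two saddles, 12 mm thick in x, at x = -43 and +43 mm, 44 mm wide, their cheeks reaching z = 67 mm; between them is a free space 74 mm long, down to the plate at z = 12 mm.
- injector_centre (a point): rail injector, silvery white, 190 mm long, 0.33 to 0.61 kg, lying level in the cradle along the tester's x. This point: its centre of mass, on the axis of its 24 mm thick body, 12.5 mm below the body's top. Own y axis runs along it towards the black plug, z up. The thick body reaches 52 mm to the -y and 57 mm to the +y side of this point; a short stub stands up on the +y side.
- stop_top (a point): centre of the top of the red mushroom head of the stop on the control box (x = 0, y = -95, z = 100 mm in the tester's frame when up). The head is round, 40 mm across and 25 mm thick, with upright sides from 6 to 23 mm below this point; 12 mm free between it and the yellow disc below. z up; turns with the head.
- stop_press (a joint): how far the mushroom head is pushed down, 0 (up) to 0.006 m (fully down); a spring raises it again by itself. Pushing begins at about 1.5 N and takes about 4.5 N at the bottom.
- stop_turn (a joint): clockwise turn of the red head seen from above, from 0 to 1.05 rad (end stop); starts between 0 and 0.15, turns easily (0.04 N m) up or pushed down, and stays where it is left.
- nozzle_a: bystander: grey injector nozzle, 18 mm across, standing 54 mm tall on the bench beside the tester; origin at the centre of its underside
- nozzle_b: bystander: another such nozzle, 18 mm across, standing 54 mm tall; origin at the centre of its underside
- union_nut: bystander: steel union nut 24 x 27 x 20 mm standing on the bench; origin at the centre of its underside
- tape: bystander: black roll of tape, 58 mm across, 19 mm high, lying on the bench; origin at the centre of its underside
Not all that is in view belongs to the job. What is shaped like the part that bears injector_centre but blue is not meant.

How it is judged:
On the way, in this order (a step that is already met when the one before it is completed fails the run):
1. the mushroom stop is pushed down (more than 4.5 of its 6 mm) with the injector still in its cradle (value of joint stop_press above 0.0045 m and distance between injector_centre and cradle below 0.03 m), for 0.1 s.
2. the red head is turned clockwise to more than 0.85 rad and is up again (less than 2 mm down), with the injector still in its cradle (value of joint stop_turn above 0.85 rad and value of joint stop_press below 0.002 m and distance between injector_centre and cradle below 0.03 m), for 0.1 s.
3. the injector is held level in the air, more than 9 cm above its seat (z of injector_centre in the frame of cradle above 0.09 m and angle between injector_centre's own z axis and vertical below 0.17 rad and contact force between injector and the fingers above 2 N), for 0.5 s.
At the end, for the whole second after the job is handed in: The injector is held by the fingers alone, its centre more than 9 cm above its seat and within 6 cm sideways of it, tilted less than 0.17 rad in any direction, at rest (under 0.03 m/s and 0.2 rad/s) and not touching the tester; the stop head is up (less than 2 mm down) and turned past 0.8 rad (all of step 3 and horizontal distance between injector_centre and cradle below 0.06 m and linear speed of injector below 0.03 m/s and angular speed of injector below 0.2 rad/s and contact force between injector and tester below 0.1 N and value of joint stop_turn above 0.8 rad and value of joint stop_press below 0.002 m); the arm keeps its last pose, push and grip.
It fails at once if a bystander (nozzle, nut or tape) is moved more than 2 cm (distance of any of nozzle_a, nozzle_b, union_nut, tape from where it was at the start of the episode above 0.02 m).
It also fails if it takes over 53 s, if anything falls off the work surface, if the arm or the gripper's body presses on something with over 40 N, if the wrist force passes 120 N, or if a joint passes its speed limit or range.

## Working session

There is one attempt and no reset: what is moved stays moved. The work goes in short steps, Python scripts to look and compute and a shell command to move; the robot and the scene stay as the last step left them, time stands still between calls to the robot, and variables do not carry over. Pictures are saved under pics/ and viewed, and the job is handed in when it is done.

```bash
ls; mkdir -p pics
python3 - <<'E'
from plant import *
import cv2
s=get_state(); print({k:s[k] for k in ('t','ee_pos','tool_rot','contact_force','width')})
for n in ("scene","top"):
    im=read_camera(n); cv2.imwrite(f"pics/{n}0.png",im[:,:,::-1])
    print(n,get_calibration(n))
    for th in ("tester","injector_centre","stop_top","nozzle_a","union_nut","tape"):
        print(th,[(d['rect'],round(d['p'],2)) for d in search_frame(n,th)])
E
```

```text
pics
{'t': 0.0, 'ee_pos': array([ 0.19019645, -0.48906391,  0.23072043]), 'tool_rot': array([-3.14028757e+00, -2.94091961e-04,  3.70833011e-01]), 'contact_force': array([-0.67146579, -0.20579799,  0.10419919]), 'width': 1.0019917619709016}
scene {'K': array([[481.16909766,   0.        , 282.28024069],
       [  0.        , 481.16909766, 201.32173999],
       [  0.        ,   0.        ,   1.        ]]), 'xyz': array([0.15144205, 0.82186144, 1.07052307]), 'attitude': array([ 0.72661704,  0.00316319, -2.66432504])}
tester [([211.7, 181.6, 115.7, 110.6], 0.88)]
injector_centre [([227.3, 225.3, 63.3, 30.8], 0.96), ([341.8, 139.5, 36.5, 38.3], 0.87)]
stop_top [([283.5, 185.8, 12.9, 16.7], 0.48)]
nozzle_a [([211.1, 272.6, 11.3, 12.9], 0.6), ([245.8, 297.5, 8.0, 13.3], 0.43), ([211.9, 179.2, 119.7, 112.7], 0.18)]
union_nut [([286.0, 171.6, 9.8, 10.9], 0.47)]
tape [([312.1, 175.9, 20.4, 18.6], 0.48)]
top {'K': array([[420.59867587,   0.        , 279.45863825],
       [  0.        , 420.59867587, 196.65099545],
       [  0.        ,   0.        ,   1.        ]]), 'xyz': array([0.3520901, 0.0224616, 1.2108052]), 'attitude': array([ 0.16211701, -0.01429518, -1.54267139])}
tester []
injector_centre [([211.7, 154.3, 7.6, 63.0], 0.66), ([370.6, 204.3, 31.7, 54.3], 0.61)]
stop_top [([273.8, 183.5, 13.2, 10.5], 0.7)]
nozzle_a [([274.9, 181.8, 15.0, 13.0], 0.65), ([174.0, 171.8, 11.2, 4.1], 0.53), ([163.6, 205.6, 7.6, 6.6], 0.41)]
union_nut [([318.3, 173.2, 6.6, 8.4], 0.51)]
tape [([317.9, 203.7, 20.4, 17.6], 0.59)]
```

View pics/scene0.png

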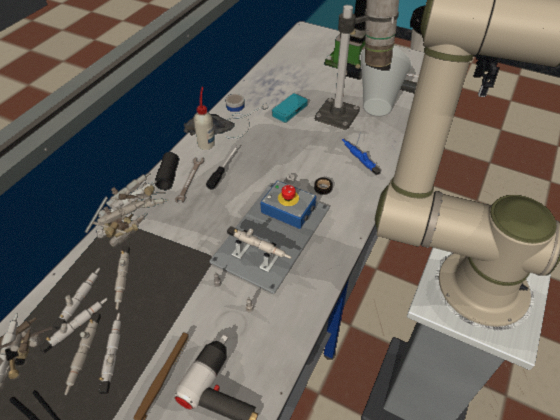

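View pics/top0.png

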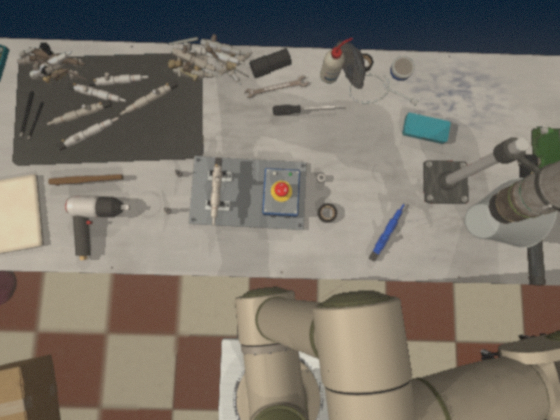

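```bash
cat > h.py <<'E'
import numpy as np, cv2
from plant import *
from scipy.spatial.transform import Rotation as R
def cam(n):
    c=get_calibration(n); return c['K'],np.array(c['xyz']),R.from_euler('xyz',c['attitude']).as_matrix()
def proj(n,P):
    K,t,Rm=cam(n); p=(np.atleast_2d(P)-t)@Rm; p=p*[1,-1,-1]; u=p@K.T; return u[:,:2]/u[:,2:]
def ray(n,uv,z):
    K,t,Rm=cam(n); d=np.linalg.inv(K)@np.array([uv[0],uv[1],1.]); d=Rm@(d*[1,-1,-1]); return t+d*(z-t[2])/d[2]
def crop(n,im,x,y,w,h,f,name):
    c=cv2.resize(im[y:y+h,x:x+w],None,fx=f,fy=f,interpolation=cv2.INTER_CUBIC); cv2.imwrite(name,c[:,:,::-1])
E
python3 - <<'E'
from h import *
im=cv2.imread('pics/top0.png')[:,:,::-1]; crop('top',im,155,140,200,110,4,'pics/top0c.png')
im=cv2.imread('pics/scene0.png')[:,:,::-1]; crop('scene',im,200,165,150,150,4,'pics/scene0c.png')
print(ray('top',(281,189),.1),ray('scene',(289.5,188),.1))
E
```

```text
[0.555088   0.00814603 0.1       ] [0.5553122 0.0040979 0.1      ]
```

Run:
```python
from h import *
for n in('top','scene'):
    for th in('stop_top','injector_centre','tester'):
        for d in regions_of(n,th):
            m=d['pixels']; ys,xs=np.nonzero(m); c=np.cov(xs,ys); w,v=np.linalg.eigh(c)
            print(n,th,round(d['p'],2),m.sum(),xs.mean().round(1),ys.mean().round(1),d['rect'],v[:,1].round(3))
```

```text
top stop_top 0.44 183 280.9 188.8 [272.8, 179.8, 18.5, 17.8] [-0.721 -0.693]
top injector_centre 0.9 494 386.1 233.4 [370.4, 203.9, 32.2, 55.1] [-0.505  0.863]
top injector_centre 0.66 497 215.9 188.6 [211.5, 154.7, 9.0, 69.8] [-0.072  0.997]
top tester 0.87 7089 249.9 193.1 [190.1, 155.0, 113.2, 74.9] [-0.999 -0.044]
scene stop_top 0.72 187 287.8 191.6 [280.9, 184.2, 12.7, 18.0] [-0.603  0.798]
scene injector_centre 0.83 591 254.9 241.0 [227.4, 226.6, 64.8, 28.2] [-0.909 -0.416]
scene injector_centre 0.54 372 362.3 157.2 [342.1, 138.0, 38.2, 37.0] [-0.737 -0.676]
scene tester 0.78 6667 272.1 235.4 [213.4, 180.2, 114.1, 110.0] [-0.642  0.767]
```

View pics/top0c.png

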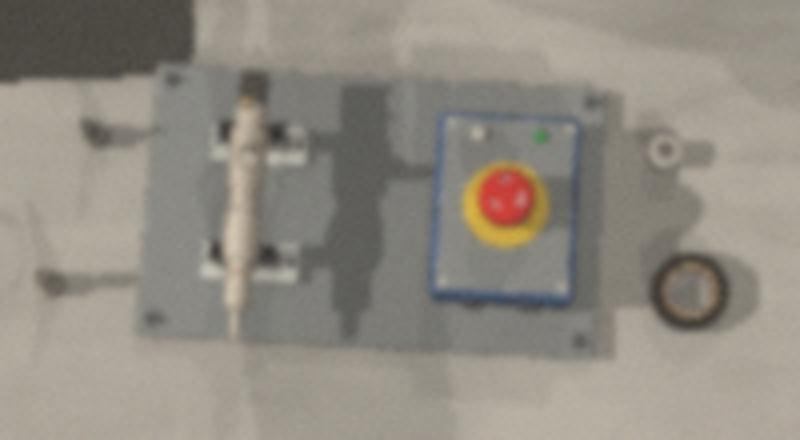

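View pics/scene0c.png

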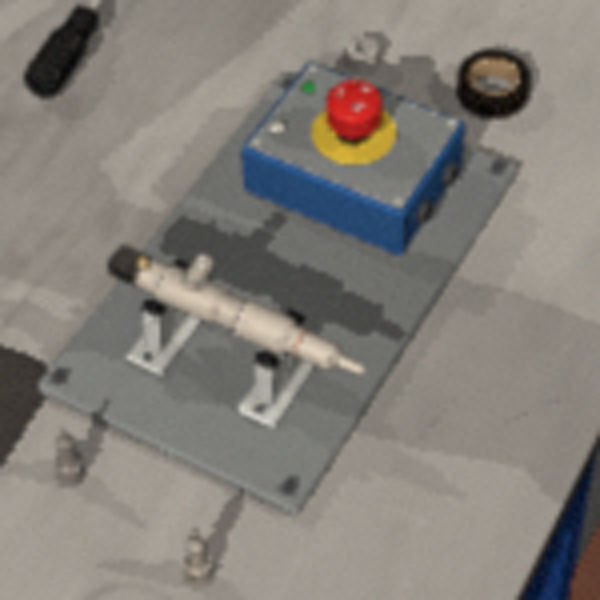

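```bash
cat > fit.py <<'E'
from h import *
from scipy.optimize import least_squares
T=[((160,64),(100,165,12)),((610,90),(100,-165,12)),((606,357),(-100,-165,12)),((137,340),(-100,165,12)),
((441,115),(50+15,-45,61)),((580,124),(65,-145,61)),((572,300),(-65,-145,61)),((431,294),(-65,-45,61))]
S=[((40,388),(100,165,12)),((297,508),(-100,165,12)),((521,160),(-100,-165,12)),((312,65),(65,-145,61)),((464,123),(-65,-145,61)),((404,212),(-65,-45,61)),((245,150),(65,-45,61))]
def W(p,P):
    c,s=np.cos(p[2]),np.sin(p[2]); P=np.array(P,float)/1000
    return np.c_[p[0]+c*P[:,0]-s*P[:,1],p[1]+s*P[:,0]+c*P[:,1],P[:,2]]
def res(p,which='TS'):
    r=[]
    for n,L,o in(('top',T,(155,140)),('scene',S,(200,165))):
        if n[0].upper() not in which: continue
        uv=np.array([a for a,_ in L])/4+o-.4
        r.append((proj(n,W(p,[b for _,b in L]))-uv))
    return np.vstack(r)
if __name__=='__main__':
  for w in('T','S','TS'):
    f=least_squares(lambda p:res(p,w).ravel(),[.55,.1,0],loss='soft_l1'); p=f.x
    print(w,p,np.sqrt((res(p,w)**2).mean()))
    print(' stop',W(p,[(0,-95,100)])[0],'cradle',W(p,[(0,85,67.5)])[0])
    for n in('top','scene'): print(n,proj(n,W(p,[(0,-95,100),(0,-95,88),(0,85,67.5),(-52,85,67.5),(57,85,67.5)])).round(1).tolist())
  print(res(p).round(1).tolist())
E
python3 fit.py
```

```text
T [ 0.55793501  0.1004693  -0.01845052] 0.8256086788150765
 stop [0.55618231 0.00548547 0.1       ] cradle [0.55950321 0.18545483 0.0675    ]
top [[282.0, 188.6], [281.9, 189.4], [216.6, 187.6], [215.2, 206.2], [218.0, 167.5]]
scene [[289.0, 188.2], [289.0, 191.2], [256.5, 241.3], [274.0, 249.0], [237.8, 233.1]]
S [ 0.558685    0.10215881 -0.02139074] 0.9425777133579257
 stop [0.55665303 0.00718054 0.1       ] cradle [0.56050307 0.18713936 0.0675    ]
top [[281.4, 188.4], [281.3, 189.2], [216.0, 187.2], [214.6, 205.9], [217.5, 167.1]]
scene [[288.6, 188.6], [288.5, 191.5], [255.9, 241.6], [273.3, 249.4], [237.2, 233.4]]
TS [ 0.55837214  0.10106128 -0.0196282 ] 0.9189833011018015
 stop [0.55650758 0.00607958 0.1       ] cradle [0.56004043 0.18604491 0.0675    ]
top [[281.8, 188.5], [281.7, 189.3], [216.4, 187.4], [215.0, 206.0], [217.9, 167.3]]
scene [[288.8, 188.3], [288.8, 191.3], [256.2, 241.4], [273.7, 249.1], [237.6, 233.2]]
[[-0.6, 0.4], [-0.5, -0.5], [-2.1, 0.9], [-0.5, -0.6], [-0.1, -1.0], [0.8, -1.5], [0.9, 0.6], [-0.1, 0.3], [-0.3, -0.7], [1.4, 0.6], [0.2, 0.8], [-0.5, -2.1], [1.5, -1.0], [0.6, 0.6], [-1.0, -0.8]]
```

Run:
```python
from h import *
print('stand base',ray('top',(445,182),0),ray('scene',(337,115),0),'bin',ray('top',(505,220),0))
b=ray('top',(445,182),0)
for z in(.1,.2,.3,.4,.5): print(z,proj('scene',[b[0],b[1],z]).round(),proj('top',[b[0],b[1],z]).round())
s=get_state(); print(s['ee_pos'],proj('top',s['ee_pos']),proj('scene',s['ee_pos']),s['joint_pos'])
Rt=R.from_euler('xyz',s['tool_rot']).as_matrix()
print(Rt.T@(np.array([.5563,.0065,.231])-s['ee_pos']))
```

```text
stand base [ 0.60922078 -0.47636882  0.        ] [ 0.60702736 -0.4733551   0.        ] bin [ 0.50166166 -0.6480874   0.        ]
0.1 [[339.  91.]] [[460. 175.]]
0.2 [[342.  65.]] [[477. 166.]]
0.3 [[345.  36.]] [[499. 156.]]
0.4 [[348.   5.]] [[525. 143.]]
0.5 [[351. -30.]] [[558. 127.]]
[ 0.1902116  -0.48934048  0.23128262] [[498.81148133 344.88419778]] [[476.76540174  89.68891644]] [-1.42342798e+00  3.12931554e-01  1.49768780e+00 -1.07953032e-05
  1.33100679e+00 -2.23440831e-01]
[ 5.20885417e-01 -3.29479697e-01  2.92683881e-04]
```

```bash
python3 -m creep '[[[26,-16,0,0,0,0,0],[52,-33,0,0,0,0,0],[52,-33,0,0,0,0,0],[52,-33,0,0,0,0,0],[52,-33,0,0,0,0,0],[52,-33,0,0,0,0,0],[52,-33,0,0,0,0,0],[52,-33,0,0,0,0,0],[52,-33,0,0,0,0,0],[52,-33,0,0,0,0,0],[0,0,0,0,0,0,0]]]' 30
cat > to.py <<'E'
from h import *
import sys
def to(x,y,z):
    s=get_state(); Rt=R.from_euler('xyz',s['tool_rot']).as_matrix()
    print('t',s['t'],'pos',s['ee_pos'].round(4),'rpy',s['tool_rot'].round(3),'F',s['contact_force'].round(2),'M',s['moment'].round(3),'w',round(s['width'],3),'j',s['joint_pos'].round(2))
    print('shift mm',(Rt.T@(np.array([x,y,z])-s['ee_pos'])*1000).round(1))
to(*map(float,sys.argv[1:4]))
E
python3 to.py .5563 .0065 .115
```

```text
t: 2.38
ee_pos: [0.5439, -0.0098, 0.2316]
tool_rot: [3.138, -0.003, 0.368]
contact_force: [-0.4, -0.4, 0.9]
width: 0.001
t 2.375 pos [ 0.5439 -0.0098  0.2316] rpy [ 3.138e+00 -3.000e-03  3.680e-01] F [-0.38 -0.41  0.89] M [-0.053  0.046 -0.002] w 0.001 j [-0.23  0.35  1.44 -0.    1.34  0.97]
shift mm [ 17.2 -11.2 116.6]
```

```bash
python3 -m creep '[[[9,-6,40,0,0,0,0],[9,-6,40,0,0,0,0],[0,0,37,0,0,0,0],[0,0,0,0,0,0,0]]]'
python3 to.py .5563 .0065 .100
python3 - <<'E'
from h import *
for n in('top','scene'):
    im=read_camera(n); x,y=(225,140) if n=='top' else (225,120); crop(n,im,x,y,120,100,5,f'pics/{n}1.png')
    print(n,((proj(n,get_state()['ee_pos'])-[x,y])*5).round())
E
```

```text
t: 2.88
ee_pos: [0.5568, 0.0057, 0.1125]
tool_rot: [3.136, -0.003, 0.367]
contact_force: [0.4, 0.8, 0.7]
width: 0.002
t 2.875 pos [0.5568 0.0057 0.1125] rpy [ 3.136e+00 -3.000e-03  3.670e-01] F [0.41 0.83 0.73] M [-0.006 -0.008 -0.018] w 0.002 j [-0.2   0.5   1.56 -0.    1.08  1.01]
shift mm [-0.2 -1.  12.5]
top [[286. 235.]]
scene [[316. 320.]]
```

View pics/scene1.png

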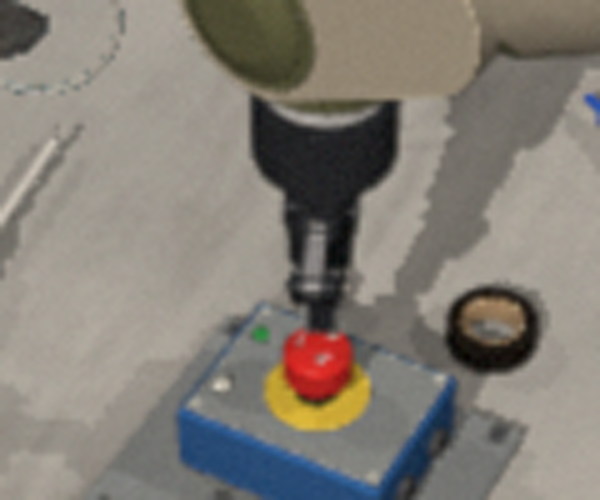

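View pics/top1.png

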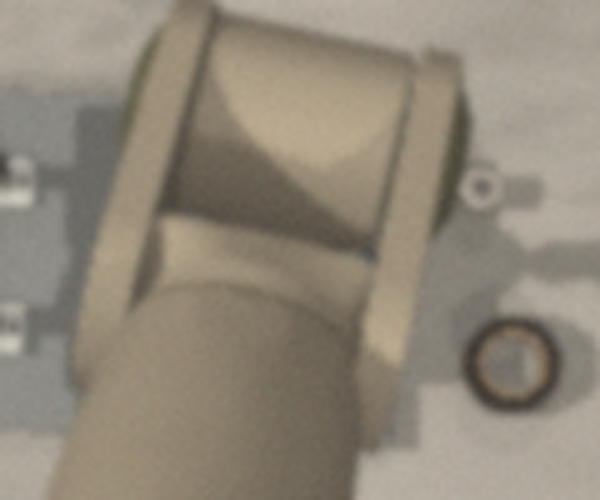

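The scene view shows the closed tips right over the red head (crop 318,345), so I press down gradually.

```bash
python3 -m creep '[[[0,-1,8,0,0,0,0],[0,0,6,0,0,0,0],[0,0,0,0,0,0,0]]]'; python3 -m creep '[[[0,0,4,0,0,0,0],[0,0,0,0,0,0,0]]]';python3 to.py .5563 .0065 .094
```

```text
t: 3.35
ee_pos: [0.5598, 0.0056, 0.1042]
tool_rot: [3.13, -0.014, 0.366]
contact_force: [0.1, -0.8, -0.1]
width: -0.001
t: 3.6
ee_pos: [0.5601, 0.0055, 0.1004]
tool_rot: [3.129, -0.014, 0.366]
contact_force: [0.0, 0.5, 0.3]
width: 0.002
t 3.6 pos [0.5601 0.0055 0.1004] rpy [ 3.129 -0.014  0.366] F [0.01 0.52 0.32] M [-0.084  0.022 -0.   ] w 0.002 j [-0.2   0.51  1.57 -0.    1.04  1.01]
shift mm [-3.3 -2.4  6.3]
```

```bash
cat > to.py <<'E'
from h import *
import sys
def to(x,y,z,yaw=None):
    s=get_state(); Rt=R.from_euler('xyz',s['tool_rot']).as_matrix()
    if yaw is None: yaw=s['tool_rot'][2]
    Rg=R.from_euler('xyz',[np.pi,0,yaw]).as_matrix()
    print('t',s['t'],'pos',s['ee_pos'].round(4),'rpy',s['tool_rot'].round(3),'F',s['contact_force'].round(2),'M',s['moment'].round(3),'w',round(s['width'],3),'j',s['joint_pos'].round(2))
    print('shift mm',(Rt.T@(np.array([x,y,z])-s['ee_pos'])*1000).round(1),'turn',R.from_matrix(Rt.T@Rg).as_rotvec().round(3))
to(*map(float,sys.argv[1:]))
E
python3 to.py .5563 .0065 .094
python3 -m creep '[[[-3,-2,4,0.014,-0.01,0,0],[0,0,3,0,0,0,0],[0,0,0,0,0,0,0]]]';python3 to.py .5563 .0065 .092
```

```text
t 3.6 pos [0.5601 0.0055 0.1004] rpy [ 3.129 -0.014  0.366] F [0.01 0.52 0.32] M [-0.084  0.022 -0.   ] w 0.002 j [-0.2   0.51  1.57 -0.    1.04  1.01]
shift mm [-3.3 -2.4  6.3] turn [ 0.012 -0.014 -0.   ]
t: 3.98
ee_pos: [0.557, 0.0063, 0.0938]
tool_rot: [-3.14, -0.005, 0.366]
contact_force: [-1.4, 0.9, 3.4]
width: -0.001
t 3.975 pos [0.557  0.0063 0.0938] rpy [-3.14  -0.005  0.366] F [-1.36  0.91  3.4 ] M [0.054 0.102 0.046] w -0.001 j [-0.2   0.52  1.57  0.    1.04  1.  ]
shift mm [-0.6 -0.5  1.8] turn [-0.002 -0.005  0.   ]
```

Force 3.4 N: partly down. I'll push on until it bottoms out.

```bash
python3 -m creep '[[[0,0,3,0,0,0,0],[0,0,3,0,0,0,0],[0,0,0,0,0,0,0],[0,0,0,0,0,0,0]]]';python3 to.py .5563 .0065 .092
```

```text
t: 4.47
ee_pos: [0.5572, 0.0062, 0.0943]
tool_rot: [3.141, -0.007, 0.368]
contact_force: [-0.5, -0.5, 3.9]
width: 0.002
t 4.475 pos [0.5572 0.0062 0.0943] rpy [ 3.141 -0.007  0.368] F [-0.5  -0.51  3.86] M [-0.049  0.109  0.005] w 0.002 j [-0.2   0.52  1.57  0.    1.04  1.  ]
shift mm [-0.8 -0.6  2.3] turn [ 0.001 -0.007 -0.   ]
```

```bash
python3 -m creep '[[[0,0,8,0,0,0,0],[0,0,8,0,0,0,0],[0,0,8,0,0,0,0]]]';python3 to.py .5563 .0065 .092
```

```text
t: 4.85
ee_pos: [0.559, 0.0061, 0.0917]
tool_rot: [3.134, -0.013, 0.371]
contact_force: [-40.0, 2.2, 84.1]
width: 0.001
t 4.85 pos [0.559  0.0061 0.0917] rpy [ 3.134 -0.013  0.371] F [-40.04   2.18  84.08] M [ 0.589  6.812 -0.012] w 0.001 j [-0.2   0.52  1.58  0.    1.03  1.  ]
shift mm [-2.3 -1.4 -0.4] turn [ 0.008 -0.013 -0.   ]
```

Bottomed out hard at 84 N, so I'm backing off at once.

```bash
python3 -m creep '[[[0,0,-8,0,0,0,0],[0,0,-20,0,0,0,0],[-2,-1,-20,0.008,-0.013,0,0.5],[0,0,-10,0,0,0,1],[0,0,0,0,0,0,1],[0,0,0,0,0,0,1]]]';python3 to.py .5563 .0065 .075 .37
python3 - <<'E'
from h import *
n='scene'
im=read_camera(n); crop(n,im,225,120,120,100,5,f'pics/{n}2.png')
E
```

```text
t: 5.6
ee_pos: [0.5552, 0.0067, 0.151]
tool_rot: [-3.141, 0.001, 0.371]
contact_force: [-0.8, 0.6, 0.3]
width: 0.846
t 5.6 pos [0.5552 0.0067 0.151 ] rpy [-3.141e+00  1.000e-03  3.710e-01] F [-0.81  0.59  0.33] M [0.007 0.002 0.015] w 0.846 j [-0.2   0.45  1.52  0.    1.17  1.  ]
shift mm [ 1.   0.6 76. ] turn [-0.001  0.001  0.001]
```

View pics/scene2.png

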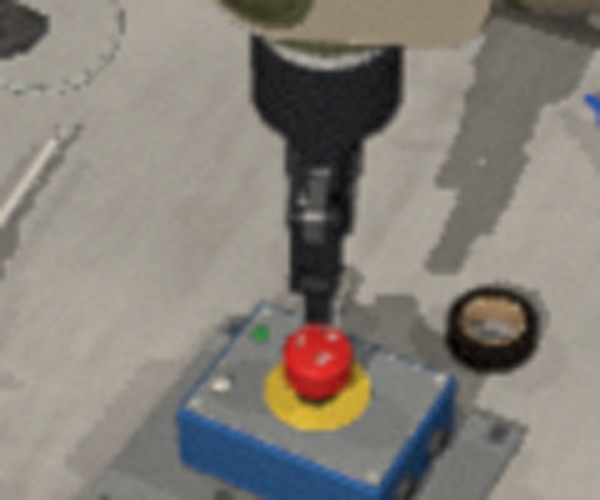

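```bash
python3 -m creep '[[[0,0,20,0,0,0,1],[1,0,25,0,0,0,1],[0,0,20,0,0,0,1],[0,0,0,0,0,0,1]]]';python3 to.py .5563 .0065 .074 .37
```

```text
t: 6.15
ee_pos: [0.5553, 0.0072, 0.082]
tool_rot: [-3.139, 0.003, 0.371]
contact_force: [-0.5, 0.1, 1.6]
width: 0.997
t 6.15 pos [0.5553 0.0072 0.082 ] rpy [-3.139e+00  3.000e-03  3.710e-01] F [-0.47  0.15  1.6 ] M [-0.041 -0.048  0.019] w 0.997 j [-0.2   0.54  1.58  0.    1.03  1.  ]
shift mm [0.7 1.1 8. ] turn [-0.002  0.003  0.001]
```

```bash
python3 -m creep '[[[1,1,8,0,0,0,1],[0,0,0,0,0,0,0],[0,0,0,0,0,0,0],[0,0,0,0,0,0,0],[0,0,0,0,0,0,0],[0,0,0,0,0,0,0]]]' 25;python3 to.py .5563 .0065 .074 .37
```

```text
t: 6.9
ee_pos: [0.5573, 0.0068, 0.0755]
tool_rot: [-3.14, 0.001, 0.371]
contact_force: [0.6, 0.2, -2.1]
width: 0.445
t 6.9 pos [0.5573 0.0068 0.0755] rpy [-3.14e+00  1.00e-03  3.71e-01] F [ 0.59  0.21 -2.06] M [ 0.028 -0.019  0.052] w 0.445 j [-0.2   0.55  1.58  0.    1.01  1.  ]
shift mm [-1.  -0.1  1.5] turn [-0.001  0.001  0.001]
```

```bash
python3 -m creep '[[[0,0,0,0,0,0.15,0],[0,0,0,0,0,0.15,0],[0,0,0,0,0,0.15,0],[0,0,0,0,0,0.15,0],[0,0,0,0,0,0.15,0],[0,0,0,0,0,0,0]]]';python3 to.py .5563 .0065 .075 -.7
```

```text
t: 7.65
ee_pos: [0.5573, 0.0081, 0.0755]
tool_rot: [-3.139, 0.002, -0.401]
contact_force: [-0.7, -0.1, -0.5]
width: 0.449
t 7.65 pos [0.5573 0.0081 0.0755] rpy [-3.139e+00  2.000e-03 -4.010e-01] F [-0.65 -0.14 -0.51] M [ 0.029  0.102 -0.014] w 0.449 j [-0.2   0.55  1.58  0.    1.01  1.77]
shift mm [-0.3  1.8  0.5] turn [-0.002  0.003  0.299]
```

```bash
python3 -m creep '[[[0,1,0,0,0,0.1,0],[0,0,0,0,0,0.1,0],[0,0,0,0,0,0.08,0]]]';python3 to.py .5563 .0065 .075 -.8;  python3 -m creep '[[[0,0,0,0,0,0.08,0],[0,0,0,0,0,0.08,0]]]';python3 to.py .5563 .0065 .075 -.8
```

```text
t: 8.02
ee_pos: [0.5568, 0.009, 0.0753]
tool_rot: [-3.138, 0.005, -0.677]
contact_force: [-5.8, 7.3, 1.3]
width: 0.448
t 8.025 pos [0.5568 0.009  0.0753] rpy [-3.138  0.005 -0.677] F [-5.81  7.27  1.33] M [1.112 0.825 0.639] w 0.448 j [-0.2   0.55  1.58  0.01  1.01  2.05]
shift mm [1.2 2.3 0.3] turn [-0.004  0.005  0.123]
t: 8.28
ee_pos: [0.5556, 0.011, 0.075]
tool_rot: [-3.139, 0.01, -0.832]
contact_force: [-1.6, 7.0, 0.8]
width: 0.449
t 8.275 pos [0.5556 0.011  0.075 ] rpy [-3.139  0.01  -0.832] F [-1.57  6.99  0.78] M [1.041 0.134 0.597] w 0.449 j [-0.19  0.55  1.58  0.01  1.01  2.2 ]
shift mm [ 3.7  2.5 -0.1] turn [-0.003  0.009 -0.032]
```

Moment 0.6 N·m about z with the fingers slipping means the end stop is reached. Now I open, rise and look.

```bash
python3 -m creep '[[[0,0,0,0,0,0,1],[0,0,0,0,0,0,1],[0,0,0,0,0,0,1],[0,0,0,0,0,0,1],[0,0,-30,0,0,0,1],[0,0,-50,0,0,0,1],[0,0,-50,0,0,0,1],[0,0,0,0,0,0,1]]]';python3 to.py .5600 .186 .19 -.02
python3 - <<'E'
from h import *
n='scene'
im=read_camera(n); crop(n,im,200,120,150,150,4,f'pics/{n}3.png')
E
```

```text
t: 9.28
ee_pos: [0.5564, 0.0088, 0.2087]
tool_rot: [-3.14, 0.009, -0.822]
contact_force: [-0.6, -1.0, -0.4]
width: 0.998
t 9.275 pos [0.5564 0.0088 0.2087] rpy [-3.14   0.009 -0.822] F [-0.62 -1.   -0.41] M [-0.034  0.036  0.005] w 0.998 j [-0.2   0.4   1.43  0.01  1.31  2.19]
shift mm [-127.1 -123.3   20.1] turn [-0.005  0.007 -0.802]
```

View pics/scene3.png

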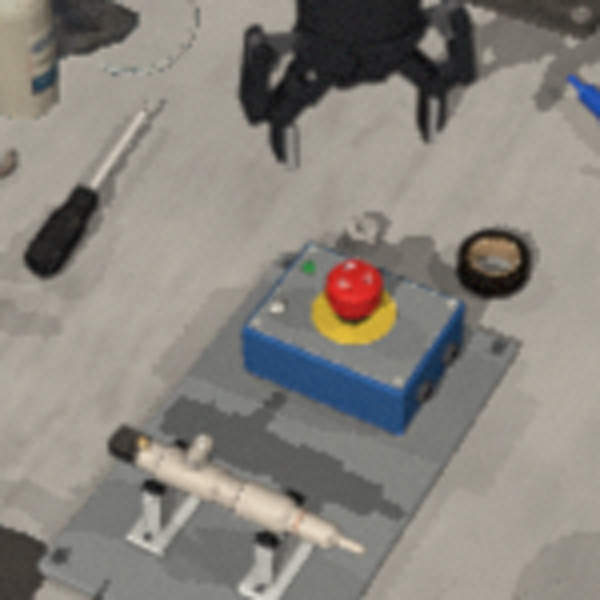

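Run:
```python
from h import *
from fit import W
p=[0.5584,0.1011,-0.0196]
for xs in(0,10,20,30,40): print(xs,[((proj('scene',W(p,[(xs,85,z)]))[0]-[200,120])*4).round().tolist() for z in(67.5,80,100,110)])
for n in('top','scene'):
    im=read_camera(n)
    for d in regions_of(n,'injector_centre'):
        m=d['pixels']; ys,xs=np.nonzero(m)
        print(n,round(d['p'],2),xs.mean(),ys.mean(),d['rect'],ray(n,(xs.mean(),ys.mean()),.0675))
    for e in((-98,85,67.5),(92,85,67.5)): print(e,proj(n,W(p,[e])))
crop('top',im if n=='top' else read_camera('top'),190,140,75,75,8,'pics/top3.png')
```

```text
0 [[225.0, 486.0], [224.0, 474.0], [223.0, 455.0], [222.0, 445.0]]
10 [[212.0, 480.0], [211.0, 468.0], [209.0, 449.0], [208.0, 439.0]]
20 [[198.0, 474.0], [197.0, 462.0], [196.0, 443.0], [195.0, 433.0]]
30 [[185.0, 468.0], [184.0, 456.0], [182.0, 437.0], [181.0, 428.0]]
40 [[172.0, 462.0], [171.0, 451.0], [169.0, 432.0], [168.0, 422.0]]
top 0.79 215.65 189.64464285714286 [211.7, 154.7, 7.2, 69.7] [0.55368731 0.18773414 0.0675    ]
top 0.57 385.66348448687353 234.23866348448686 [369.4, 207.8, 35.9, 54.4] [ 0.44456099 -0.28082135  0.0675    ]
top 0.45 326.4767441860465 212.75968992248062 [316.7, 203.9, 24.0, 18.1] [ 0.49867398 -0.11875114  0.0675    ]
top 0.18 217.6282345234196 190.40058958401573 [187.5, 153.7, 113.6, 76.8] [0.55174029 0.18218586 0.0675    ]
(-98, 85, 67.5) [[213.77786497 222.76047651]]
(92, 85, 67.5) [[218.74091517 155.05055131]]
scene 0.91 255.06796116504853 241.1242718446602 [227.7, 225.1, 62.0, 32.3] [0.56312715 0.18663213 0.0675    ]
scene 0.91 362.85093167701865 158.0527950310559 [344.8, 141.5, 35.9, 33.0] [ 0.42724752 -0.23583683  0.0675    ]
scene 0.5 322.8955823293173 186.00401606425703 [313.1, 179.7, 20.0, 14.6] [ 0.48713991 -0.07405818  0.0675    ]
(-98, 85, 67.5) [[289.54936616 256.14987001]]
(92, 85, 67.5) [[226.3719031 228.2202173]]
```

View pics/top3.png

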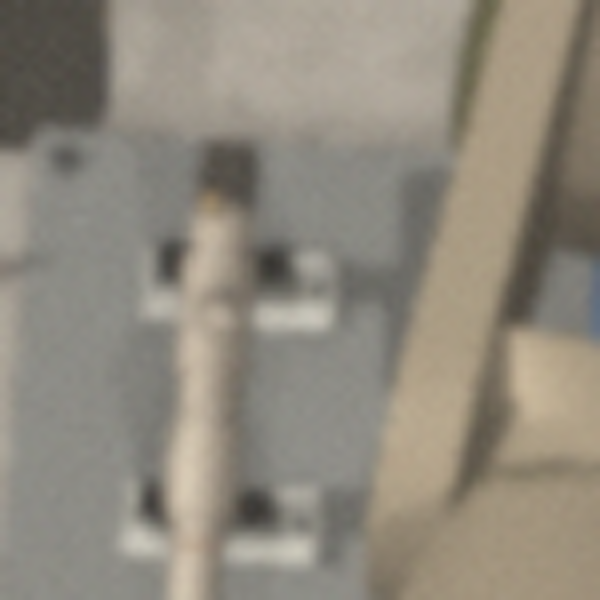

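```bash
python3 -m creep '[[[0,0,0,0,0,-0.16,1],[0,0,0,0,0,-0.16,1],[0,0,0,0,0,-0.16,1],[0,0,0,0,0,-0.16,1],[0,0,0,0,0,-0.16,1],[0,-40,0,0,0,0,1],[0,-50,0,0,0,0,1],[0,-50,0,0,0,0,1],[0,-30,0,0,0,0,1],[0,0,0,0,0,0,1]]]' 60;python3 to.py .5600 .1865 .13 -.02
```

```text
t: 10.82
ee_pos: [0.5514, 0.1837, 0.1967]
tool_rot: [-3.131, 0.029, 0.004]
contact_force: [0.1, -0.5, -0.3]
width: 0.998
t 10.825 pos [0.5514 0.1837 0.1967] rpy [-3.131  0.029  0.004] F [ 0.1  -0.54 -0.3 ] M [ 0.025 -0.012 -0.037] w 0.998 j [0.11 0.48 1.35 0.01 1.34 1.68]
shift mm [10.5 -2.1 66.5] turn [-0.011  0.029  0.024]
```

```bash
python3 -m creep '[[[5,-1,30,-0.011,0.029,0.024,1],[5,-1,30,0,0,0,1],[0,0,0,0,0,0,1]]]';python3 to.py .5600 .1865 .047 -.02
python3 - <<'E'
from h import *
n='scene'
im=read_camera(n); crop(n,im,200,140,120,120,5,f'pics/{n}4.png')
E
```

```text
t: 11.2
ee_pos: [0.5607, 0.1833, 0.134]
tool_rot: [3.14, 0.001, -0.022]
contact_force: [-0.6, 0.2, -0.4]
width: 1.0
t 11.2 pos [0.5607 0.1833 0.134 ] rpy [ 3.14e+00  1.00e-03 -2.20e-02] F [-0.6   0.25 -0.38] M [ 0.036 -0.015 -0.015] w 1.0 j [ 0.12  0.54  1.42 -0.    1.18  1.71]
shift mm [-0.7 -3.3 87. ] turn [ 0.002  0.001 -0.002]
```

View pics/scene4.png

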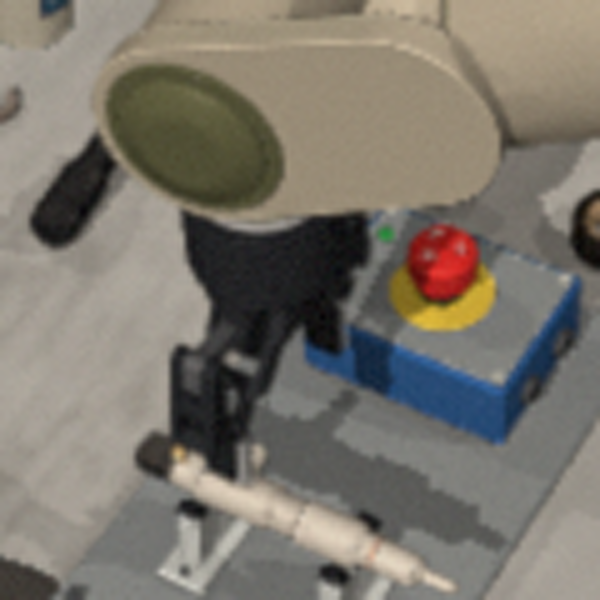

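```bash
python3 -m creep '[[[0,-2,18,0,0,0,1],[0,-2,18,0,0,0,1],[0,0,0,0,0,0,1]]]';python3 to.py .5600 .1865 .047 -.02
```

```text
t: 11.62
ee_pos: [0.5625, 0.1867, 0.0998]
tool_rot: [3.14, -0.005, -0.023]
contact_force: [0.2, -0.1, -0.4]
width: 1.001
t 11.625 pos [0.5625 0.1867 0.0998] rpy [ 3.14  -0.005 -0.023] F [ 0.18 -0.08 -0.42] M [ 0.019 -0.011  0.037] w 1.001 j [ 0.12  0.58  1.45 -0.    1.1   1.72]
shift mm [-2.7  0.1 52.8] turn [ 0.001 -0.005 -0.003]
```

```bash
python3 -m creep '[[[-2,0,18,0,-0.005,0,1],[-1,0,18,0,0,0,1],[-1,0,12,0,0,0,1],[-1,0,4,0,0,0,1],[0,0,0,0,0,0,1]]]';python3 to.py .5600 .1865 .047 -.02
```

```text
t: 12.25
ee_pos: [0.5577, 0.1865, 0.0458]
tool_rot: [3.141, -0.001, -0.023]
contact_force: [0.6, 0.2, 0.2]
width: 0.998
t 12.25 pos [0.5577 0.1865 0.0458] rpy [ 3.141e+00 -1.000e-03 -2.300e-02] F [0.58 0.18 0.15] M [-0.048  0.029  0.021] w 0.998 j [ 0.12  0.65  1.5  -0.    0.99  1.72]
shift mm [ 2.3 -0.  -1.2] turn [ 0.001 -0.001 -0.003]
```

```bash
python3 -m creep '[[[3,0,-1,0,0,0,1],[0,0,0,0,0,0,0],[0,0,0,0,0,0,0],[0,0,0,0,0,0,0],[0,0,0,0,0,0,0],[0,0,0,0,0,0,0],[0,0,0,0,0,0,0],[0,0,0,0,0,0,0]]]' 70;python3 to.py .5600 .1865 .047 -.02
```

```text
t: 13.25
ee_pos: [0.5619, 0.1866, 0.0486]
tool_rot: [3.141, -0.005, -0.023]
contact_force: [-1.0, -0.2, 0.9]
width: 0.272
t 13.25 pos [0.5619 0.1866 0.0486] rpy [ 3.141 -0.005 -0.023] F [-1.01 -0.21  0.85] M [-0.005  0.018  0.018] w 0.272 j [ 0.12  0.65  1.49 -0.    1.    1.72]
shift mm [-1.9  0.1  1.5] turn [ 0.001 -0.005 -0.003]
```

```bash
python3 -m creep '[[[0,0,-10,0,0,0,0],[0,0,-12,0,0,0,0],[0,0,-12,0,0,0,0],[0,0,0,0,0,0,0]]]';python3 to.py .5600 .1865 .165 -.02
python3 - <<'E'
from h import *
n='scene'
im=read_camera(n); crop(n,im,200,140,120,120,5,f'pics/{n}5.png')
E
```

```text
t: 13.75
ee_pos: [0.5611, 0.1865, 0.0844]
tool_rot: [3.141, -0.003, -0.023]
contact_force: [0.1, 0.1, -4.0]
width: 0.276
t 13.75 pos [0.5611 0.1865 0.0844] rpy [ 3.141e+00 -3.000e-03 -2.300e-02] F [ 0.11  0.08 -4.  ] M [-0.032  0.008 -0.067] w 0.276 j [ 0.12  0.6   1.47 -0.    1.07  1.72]
shift mm [ -0.9   0.1 -80.6] turn [ 0.001 -0.003 -0.003]
```

View pics/scene5.png

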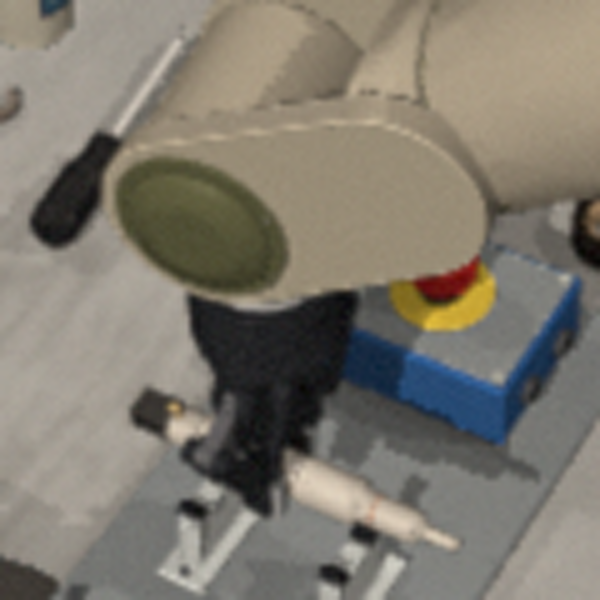

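Lifted and level, with 4 N of load carried. Continuing up to about 12.5 cm.

```bash
python3 -m creep '[[[0,0,-20,0,0,0,0],[0,0,-25,0,0,0,0],[0,0,-25,0,0,0,0],[0,0,-15,0,0,0,0],[0,0,0,0,0,0,0],[0,0,0,0,0,0,0],[0,0,0,0,0,0,0],[0,0,0,0,0,0,0],[0,0,0,0,0,0,0],[0,0,0,0,0,0,0]]]';python3 to.py .5600 .1865 .17 -.02
python3 - <<'E'
from h import *
for n in('scene','top'):
    im=read_camera(n); x,y=(200,140) if n=='scene' else (165,120); crop(n,im,x,y,190,140,4,f'pics/{n}6.png')
    for d in regions_of(n,'injector_centre'): print(n,round(d['p'],2),d['rect'])
E
```

```text
t: 15.05
ee_pos: [0.5581, 0.1861, 0.1651]
tool_rot: [3.139, 0.009, -0.023]
contact_force: [0.4, -0.1, -3.9]
width: 0.272
t 15.05 pos [0.5581 0.1861 0.1651] rpy [ 3.139  0.009 -0.023] F [ 0.4  -0.09 -3.86] M [ 0.055 -0.032  0.002] w 0.272 j [ 0.12  0.51  1.38 -0.    1.26  1.72]
shift mm [ 1.8 -0.4 -4.9] turn [ 0.003  0.009 -0.003]
scene 0.65 [362.8, 157.5, 19.2, 18.3]
scene 0.62 [223.1, 194.9, 70.0, 34.1]
scene 0.39 [281.8, 185.4, 13.6, 17.5]
top 0.86 [370.2, 206.1, 31.6, 54.5]
```

View pics/scene6.png

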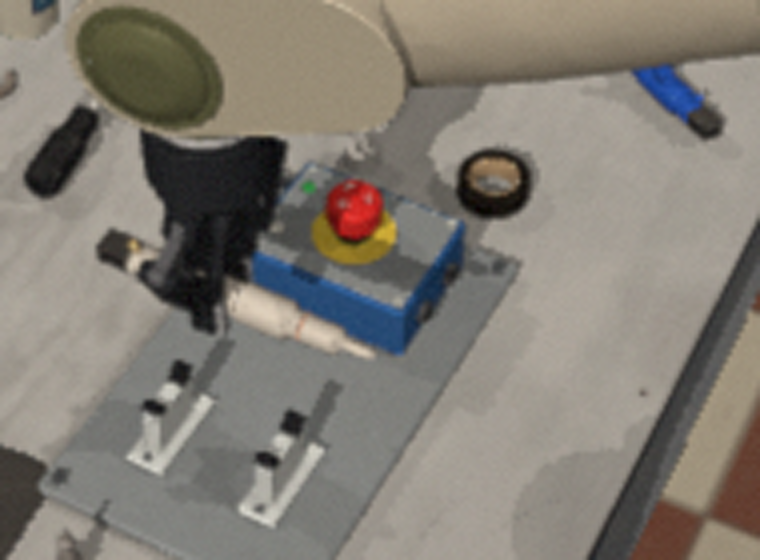

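View pics/top6.png

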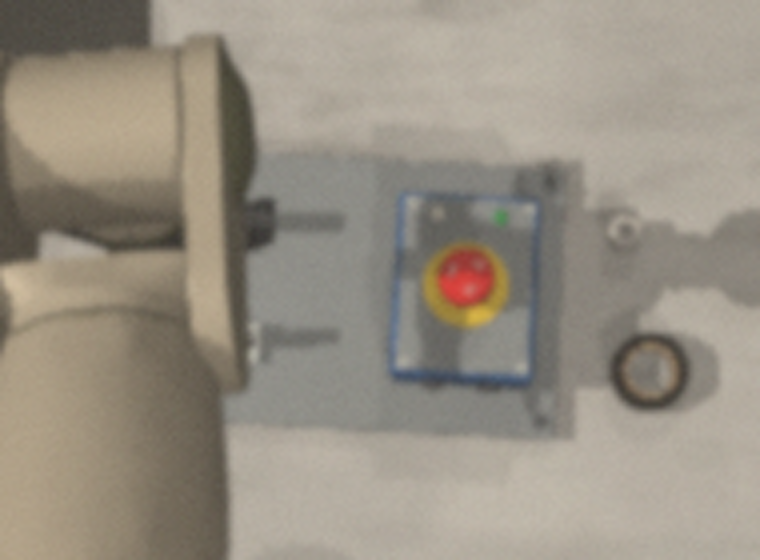

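Run:
```python
from h import *
from fit import W
p=[0.5584,0.1011,-0.0196]
print(proj('scene',W(p,[(92,85,184),(-98,85,184)])))
import cv2
a=cv2.imread('pics/top0.png'); b=read_camera('top')[:,:,::-1]
s0=cv2.imread('pics/scene0.png'); s1=read_camera('scene')[:,:,::-1]
f=lambda im,x,y:cv2.resize(im[y:y+28,x:x+28],(280,280),interpolation=cv2.INTER_CUBIC)
cv2.imwrite('pics/cmp.png',np.vstack([np.hstack([f(a,267,175),f(b,267,175)]),np.hstack([f(s0,275,178),f(s1,275,178)])]))
```

```text
[[222.13900217 198.94255036]
 [289.95208473 227.454495  ]]
```

View pics/cmp.png

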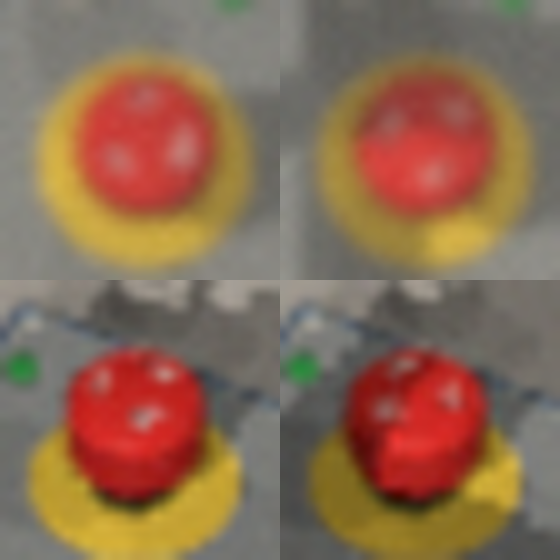

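The three white marks on the head have moved about 60° clockwise. The injector's ends lie where a level injector at z = 0.184 should project. Handing in.

```bash
python3 -c "
from plant import *
s=get_state();print(s['t'],s['qd'].round(3),s['width']);print(finish_job())"
```

```text
15.35 [-0.    -0.001 -0.001 -0.003 -0.     0.   ] 0.2697793967269736
the job is handed in; nothing more can be done
None
```

I pressed the stop right down, twisted the head clockwise to its end stop and lifted the injector about 11.6 cm. I handed the job in at 15.4 s while still holding it; no verdict was reported.

**Stop pressed:** I pushed with the closed fingertips until it bottomed out. That push peaked at about 84 N vertical and 40 N sideways at the wrist (about 93 N together). This was harder than intended but below the 120 N wrist limit, and only the fingertips touched. The camera showed the head up again afterwards.

**Head turned:** I gripped the head and turned the tool 1.2 rad clockwise, until it hit the stop and the fingers slipped at about 0.6 N·m. Before-and-after pictures show the three white marks moved about 60° clockwise.

**Injector lifted:** It was gripped round the middle at 70 N, with the opening reading about 23 mm against the 24 mm body. The tool rose from z = 0.049 to 0.165 m, right above the cradle. The wrist carries about 3.9 N of load, which fits the injector's stated mass.

**Last checks:** The injector's ends in the scene picture were within about 3 px of where a level injector at that height should project. The tool was tilted less than 0.01 rad, and the joints were at rest.

**Not checked:**
- The top-camera network did not find the injector, because the arm hid it, so its level was checked in the scene view only.
- The nut and tape looked unmoved. The nozzles were mostly out of the last cropped pictures, but the arm never went near them.

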